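# Stroke-test two fuse carriers and scrap the one that jams

### The arm

A 6-joint arm with a two-finger parallel gripper is mounted at the origin on the work surface. World frame = base frame: x ahead of the robot, y to its left, z up, the work surface at z = 0. Lengths are in m, angles in rad, forces in N, time in s.
With the tool pointing down it reaches from about 0.4 to 0.825 m from the base axis. Payload 7 kg.
Tool frame: the origin (TCP) lies on the centre line of the jaws, within the pads' length; the fingertips stand 25 mm ahead of it and the grasp point (between the pads) lies 6 mm ahead of it; z points along the fingers, y is the line along which they close (so a half turn about z gives the same grasp; the last joint's range is limited). The gripper opens to 88 mm and grips with 3 to 60 N. Pads are 19 mm wide; open, the fingers measure 130 mm over their backs; the gripper's body (78 mm by 193 mm) begins 47 mm behind the grasp point.
Start: joints at [-0.891, 0.359, 0.012, 0, -1.224, -0.288], TCP at [0.258, -0.624, 0.252] pointing down, gripper open.
Joint ranges: [-3.07, 3.07], [-1.43, 2.12], [-1.02, 1.25], [-3.03, 1.67], [-3.05, -0], [-3.03, 3.03]. Speed limits (rad/s): [2.39, 2.39, 3.01, 3.14, 3.14, 3.14].

### API

Orientations are given as [roll, pitch, yaw] about the fixed x, y, z axes, in that order (R = Rz(yaw) Ry(pitch) Rx(roll)).
In Python, from station import readout, vision, arm gives the robot as it stands. The module is installed in compiled form; this text tells all that it offers.
- The arm moves only by the tool carry_out, never from a script. Its argument "commands" is a list of rows, each an object with "dp": the shift along the tool's x, y, z in m, a list of three; "rotation": the turn, a rotation vector about the tool's x, y, z in degrees, a list of three. In form: [{"dp": [dx, dy, dz], "rotation": [wx, wy, wz]}, ...]. A call has 1 to 8 rows; each row shifts and turns the commanded pose from where the row before left it, along the tool's axes as they then stand; what a row does not reach is not made up. A row lasts 1/8 s, in which the tool goes at most 62.5 mm and 10.7 degrees, less where a joint would pass 70% of its speed; a pose out of reach is approached as far as the arm can. A call with a gripper value outside its range is refused whole. "grip" is the finger opening in m, from 0 to 0.0876, set as the call begins (left out, the last holds). The fingers move at their own pace and stop on an object; "force" is the grip in N (left out, the last holds). Time passes only in rows, so rows that do not move let the fingers close. It gives the time, the measured TCP pose, the force, the opening and the grip force at its end, in the units of the state.
- readout.get_state(): the state, without advancing time (a new reading comes with each control period).
- vision.grab_frame(name): name is "scene" or "top" or "wrist"; returns (picture, depth): 384x512x3 uint8, red, green, blue; 384x512 float32, m along the optical axis (not along the pixel's ray), 0 where there is no reading.
- vision.calibration(name): a dict with "fovy" (degrees; the focal length in pixels is half the picture's height over the tangent of half this angle, whatever the lens; pixels are square), "cx", "cy" (the principal point, pixels), "origin" and "attitude" of the camera in the world; the wrist camera has in their place "mount" (4x4, takes a point from camera to tool coordinates, whose origin is the TCP and whose axes are the flange's). Camera axes: x right, y down, z forward; pixel columns grow to the right and rows downward; lengths in m; the calibration is good to about 2 mm. A picture is of the moment at which its call begins: read the wrist's pose just before it. calibration takes no time and is no camera call.
- arm.job_done(): hands the job in; it is judged then, once.
Trained networks look in the newest picture that a camera, given by its name, has taken for a name from the list of things; names that differ only in an ending like _2 or _b are one class to them, and where a whole thing is asked for, a point or a joint stands for the part that bears it (a point fixed in the world has none). Each returns a list of dicts, best first, with "score" (0 to 1); they miss things now and then, are a little off and sometimes report something else, mostly with a low value. They report only what shows in the picture. A call takes as long as a camera call. They do not tell look-alikes from the thing itself.
- vision.trace(label, camera): "pixels" (384x512 bool, what is visible of it) and "position" ([row, column] in pixels, amid what is visible of it).
The state is a dict: "t": time; "q": joint angles; "qd": joint speeds; "joint_efforts": joint torques, N m; "eef_pos": TCP position; "ee_rot": TCP orientation; "force": force on the tool from outside, world axes, zero at the start; "moment": the same for the moment, N m; "width": finger opening in m; "gripper_force": force on a finger pad.
Only numpy, scipy, OpenCV 4.12 (cv2) and the standard library are available. Lean on these libraries where they do the work, as an engineer would, in place of code of your own. Each camera call takes 0.05 s, during which the arm holds its last target. There are 200 camera calls.

### The job

One of the two fuse carriers on the steel test plate jams inside. With both standing on the plate, push each one's plunger gently down: the sound one goes fully home at a light, even resistance, the other gets stiff partway, so stop there and never force it. Then put the jammed carrier in the scrap bin, leave the sound one standing on the plate with its plunger fully home, and do not disturb the small parts on the bench.

Things in the scene. Friction and masses are not known exactly. Their poses are not given: they have to be found in the camera images.
- carrier_1: grey plastic fuse carrier, upright 40 x 40 mm block, 70 mm tall, 0.25 to 0.4 kg in all, loose on the test plate; origin: centre of its underside, z up, x and y square to its sides. A round plunger cap (26 mm wide, 8 mm thick) on a 10 mm rod stands on the middle of its top. Both carriers look alike, cracks too; which one jams cannot be seen and changes from run to run
- carrier_2: grey plastic fuse carrier, upright 40 x 40 mm block, 70 mm tall, 0.25 to 0.4 kg in all, loose on the test plate; origin: centre of its underside, z up, x and y square to its sides. A round plunger cap (26 mm wide, 8 mm thick) on a 10 mm rod stands on the middle of its top. Both carriers look alike, cracks too; which one jams cannot be seen and changes from run to run
- plunger_1 (a joint): rod of carrier_1's plunger, m pushed in: 0 = out (cap top 102 mm above the carrier's underside), 0.020 = home, cap on a 4 mm rubber washer (82 mm), hard stop; starts 0 to 0.004. The cap is sprung on the rod: gives 1 mm per 6 N. No return spring: even 3 N friction, stays where left. If jammed, resistance climbs from 0.008 on, 5 N per mm; let go, it backs off a little. A push over 20 N is forcing it
- plunger_2 (a joint): rod of carrier_2's plunger, m pushed in: 0 = out (cap top 102 mm above the carrier's underside), 0.020 = home, cap on a 4 mm rubber washer (82 mm), hard stop; starts 0 to 0.004. The cap is sprung on the rod: gives 1 mm per 6 N. No return spring: even 3 N friction, stays where left. If jammed, resistance climbs from 0.008 on, 5 N per mm; let go, it backs off a little. A push over 20 N is forcing it
- plunger_1_top (a point): centre of the top face of carrier_1's plunger cap
- plunger_2_top (a point): centre of the top face of carrier_2's plunger cap
- test_plate: fixed flat steel plate, 120 mm (x) by 230 mm (y), 8 mm thick, origin at the centre of its underside on the bench; the carriers stand on it 120 mm apart along its y
- bin_floor (a point): centre of the inner floor (9 mm above the bench) of the open sheet-steel scrap bin, 200 mm (x) by 220 mm (y) outside, walls 3 mm thick rising 107 mm above this point; x and y square to the walls
- scrap_bin (a joint): tilt of the scrap bin about its front lower edge (its -x side), rad: 0 = sitting flat, where its own 0.9 kg holds it; grows as it tips forward
- end_cap: bystander: nickel end cap, 24 mm across, 18 mm tall, loose on the bench; origin under its centre
- spring_clip: bystander: small steel spring clip, 34 x 14 mm, 18 mm tall, loose on the bench; origin under its centre
- lens: bystander: green glass indicator lens, 26 mm across, 15 mm tall, loose on the bench; origin under its centre
Not all that is in view belongs to the job. What is shaped like the carrier_2 but yellow is not meant.

How it is judged:
By the outcome, as a careful person would: the job done as asked, in the order asked, and still so for the second after the job is handed in, with the robot touching nothing.
It also fails if it takes over 61 s, if anything falls off the work surface, if the arm or the gripper's body presses on something with over 40 N, if the wrist force passes 120 N, or if a joint passes its speed limit or range.

## Working session

There is one attempt and no reset: what is moved stays moved. The work goes in short steps, Python scripts to look and compute and a tool call to move; the robot and the scene stay as the last step left them, time stands still between calls to the robot, and variables do not carry over. Pictures are saved under pics/ and viewed, at most 10 in all, crops included, and the job is handed in when it is done.

Besides the shell and the picture viewer there is one more tool, called after "Request:" by a JSON object that holds its "name" and its "arguments", one argument or row to a line. carry_out: Moves the arm, as the interface text tells. Its arguments: {"type":"object","properties":{"commands":{"type":"array"},"grip":{"type":"number"},"force":{"type":"number"}},"required":["commands"]}

```bash
mkdir -p pics
cat > h.py <<'E'
import numpy as np, cv2
from scipy.spatial.transform import Rotation as R
from station import readout, vision, arm
def cam(name,st=None):
    c=vision.calibration(name); f=192/np.tan(np.radians(c['fovy'])/2)
    if 'mount' in c:
        T=np.eye(4);T[:3,:3]=R.from_euler('xyz',st['ee_rot']).as_matrix();T[:3,3]=st['eef_pos'];T=T@np.array(c['mount'])
    else:
        T=np.eye(4);a=np.array(c['attitude']);T[:3,:3]=a if a.shape==(3,3) else R.from_euler('xyz',a).as_matrix();T[:3,3]=c['origin']
    return f,c['cx'],c['cy'],T
def cloud(name,d,st=None):
    f,cx,cy,T=cam(name,st); v,u=np.mgrid[:384,:512]
    P=np.stack([(u-cx)/f*d,(v-cy)/f*d,d],-1)
    return P@T[:3,:3].T+T[:3,3]
def save(n,im,crop=None,s=1):
    if crop: im=im[crop[0]:crop[1],crop[2]:crop[3]]
    cv2.imwrite('pics/'+n+'.png',cv2.resize(im[:,:,::-1],None,fx=s,fy=s,interpolation=cv2.INTER_CUBIC))
E
python3 - <<'E'
from h import *
st=readout.get_state();print(st)
for n in('scene','top'):
    print(n,vision.calibration(n))
    im,d=vision.grab_frame(n);save(n+'0',im,s=1.5);np.save(n+'_d',d)
    P=cloud(n,d)
    for l in('carrier_1','scrap_bin','plunger_1_top','test_plate','end_cap','spring_clip','lens'):
        for r in vision.trace(l,n):
            m=r['pixels']&(d>0);Q=P[m]
            if len(Q): print(n,l,round(r['score'],2),np.round(r['position']),m.sum(),np.round(np.median(Q,0),3),np.round(np.percentile(Q,3,axis=0),3),np.round(np.percentile(Q,97,axis=0),3))
E
```

```text
{'t': 0.0, 'q': array([-8.90884263e-01,  3.59408999e-01,  1.10274946e-02, -3.37607382e-04,
       -1.22412864e+00, -2.88106792e-01]), 'qd': array([-0.00083217, -0.00030378,  0.0015034 , -0.0002469 ,  0.00080446,
       -0.00082544]), 'joint_efforts': array([-1.32376204e-03, -5.82716453e+01,  2.93060696e+01,  6.99703708e+00,
        6.89007895e-03, -1.94962754e-04]), 'eef_pos': array([ 0.25754577, -0.62342505,  0.25059698]), 'ee_rot': array([ 3.13985929e+00, -1.82716882e-04, -2.74990220e+00]), 'force': array([0.43548947, 0.21858739, 0.92474704]), 'moment': array([-0.0297411 , -0.03533622, -0.01748557]), 'gripper_force': 0.0, 'width': 0.08762886268529058}
scene {'fovy': 55.37129386427651, 'cx': 255.8566557107475, 'cy': 196.48367325793168, 'origin': array([1.06458126, 0.21636626, 0.56034556]), 'attitude': array([-2.26302203, -0.01568623,  1.98400516])}
scene carrier_1 0.84 [201. 361.] 888 [0.419 0.197 0.052] [0.389 0.173 0.   ] [0.429 0.219 0.1  ]
scene carrier_1 0.8 [246. 335.] 1077 [0.579 0.175 0.068] [0.551 0.153 0.01 ] [0.587 0.196 0.108]
scene carrier_1 0.78 [314. 318.] 1381 [0.729
[... 1333 characters left out ...]
 ] [0.727 0.203 0.104]
top carrier_1 0.84 [198. 179.] 518 [0.555 0.171 0.078] [0.539 0.154 0.022] [0.581 0.194 0.111]
top carrier_1 0.8 [140. 216.] 534 [0.681 0.099 0.07 ] [0.665 0.08  0.01 ] [0.701 0.124 0.104]
top plunger_1_top 0.69 [197. 180.] 554 [0.556 0.171 0.078] [0.539 0.154 0.012] [0.582 0.196 0.111]
top test_plate 0.78 [210. 155.] 4503 [0.539 0.237 0.008] [0.484 0.131 0.005] [0.611 0.345 0.012]
top end_cap 0.54 [193. 178.] 150 [0.561 0.175 0.109] [0.55  0.165 0.079] [0.573 0.188 0.112]
top spring_clip 0.63 [193. 269.] 88 [ 0.589 -0.009  0.004] [ 0.578 -0.022 -0.001] [0.602 0.002 0.02 ]
top lens 0.45 [124. 267.] 87 [ 0.734 -0.012  0.012] [ 0.725 -0.021  0.004] [ 0.745 -0.001  0.016]
```

View pics/scene0.png

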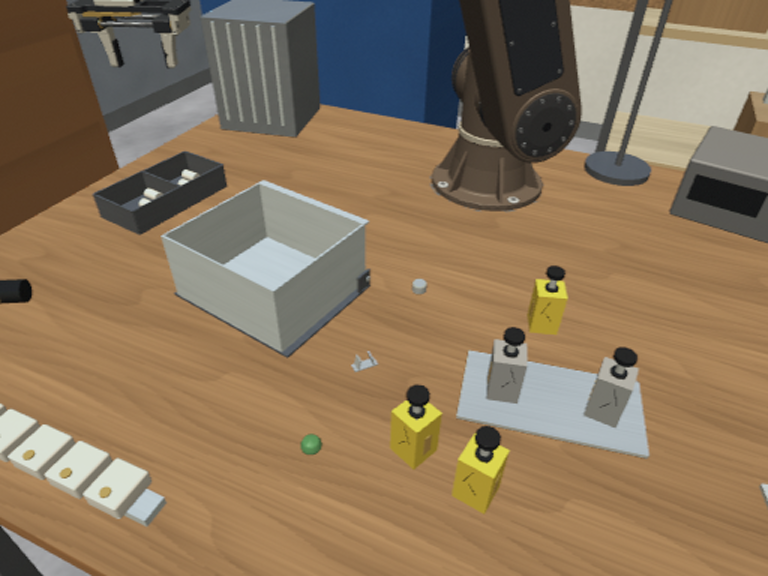

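Run:
```python
from h import *
# tops from depth
for n in('scene','top'):
    P=cloud(n,np.load(n+'_d.npy'));d=np.load(n+'_d.npy')
    for nm,c in(('A',(.56,.175)),('B',(.545,.297))):
        m=(d>0)&(np.hypot(P[...,0]-c[0],P[...,1]-c[1])<.04)
        z=P[...,2]; cap=P[m&(z>.095)]; 
        top=P[m&(z>.07)&(z<.083)]
        print(n,nm,'cap',len(cap),np.round([cap.min(0),cap.max(0),np.median(cap,0)],4).tolist())
        q=top[:,:2].astype(np.float32); print('  top',len(q),cv2.minAreaRect(q),np.median(top[:,2]))
    m=(d>0)&(P[...,2]>.10)&(P[...,2]<.13)&(P[...,1]<-.05)&(P[...,1]>-.4)&(P[...,0]>.3)&(P[...,0]<.75)
    q=P[m][:,:2].astype(np.float32);print('bin',len(q),cv2.minAreaRect(q))
    m=(d>0)&(P[...,2]>.004)&(P[...,2]<.014)&(P[...,1]>.1)&(P[...,1]<.4)&(P[...,0]>.45)&(P[...,0]<.65)
    q=P[m][:,:2].astype(np.float32);print('plate',len(q),cv2.minAreaRect(q))
```

```text
scene A cap 154 [[0.5502, 0.1618, 0.0994], [0.577, 0.1866, 0.1093], [0.5672, 0.1744, 0.1072]]
  top 344 ((0.5642207860946655, 0.1739409863948822), (0.04141872003674507, 0.03937581554055214), 13.086756706237793) 0.07640641460300532
scene B cap 172 [[0.5311, 0.2869, 0.1], [0.5569, 0.3125, 0.1097], [0.5478, 0.2994, 0.1075]]
  top 391 ((0.5446103811264038, 0.29921266436576843), (0.04083087295293808, 0.041669949889183044), 87.27965545654297) 0.07650193830036783
bin 1913 ((0.49903473258018494, -0.21408075094223022), (0.2238573431968689, 0.21455563604831696), 79.2033462524414)
plate 4325 ((0.5499022603034973, 0.23563912510871887), (0.1228945255279541, 0.2298067808151245), 9.52869987487793)
top A cap 137 [[0.5493, 0.1644, 0.1009], [0.5735, 0.1886, 0.1144], [0.5609, 0.1764, 0.1093]]
  top 261 ((0.5623557567596436, 0.1768983006477356), (0.041644904762506485, 0.040162790566682816), 13.607399940490723) 0.0782006640076317
top B cap 142 [[0.5301, 0.2891, 0.1014], [0.5535, 0.3138, 0.1137], [0.5415, 0.3014, 0.1097]]
  top 271 ((0.5423934459686279, 0.30216172337532043), (0.041762832552194595, 0.040062084794044495), 84.28282928466797) 0.0780699258982267
bin 1807 ((0.49754825234413147, -0.2115776538848877), (0.22115398943424225, 0.21051272749900818), 79.16229248046875)
plate 4789 ((0.5499569177627563, 0.25037384033203125), (0.19809052348136902, 0.29908713698387146), 0.6168114542961121)
```

View pics/top0.png

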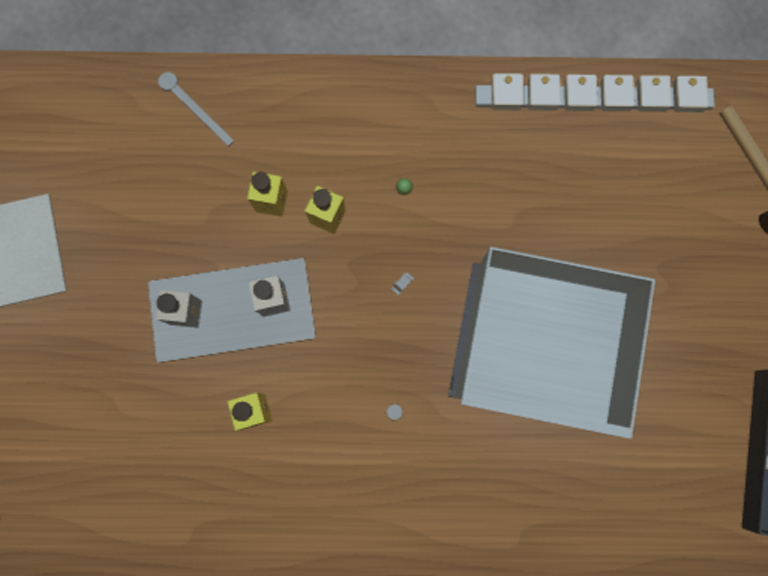

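The two grey carriers stand on the plate at (508,365) and (615,385) in the 1.5x scene picture. The three yellow look-alikes at (548,305), (415,425) and (480,470) stand off the plate and are not meant. The bin is at about (0.498,-0.213), turned about -11°, with the small parts between it and the plate. I'll move over carrier A with closed fingers and confirm from there.

Request:
{"name": "carry_out", "arguments": {
  "commands": [
    {"dp": [-0.031, 0.033, -0.002], "rotation": [0, 0, 0]},
    {"dp": [-0.031, 0.033, -0.002], "rotation": [0, 0, 0]},
    {"dp": [-0.031, 0.033, -0.002], "rotation": [0, 0, 0]},
    {"dp": [-0.031, 0.033, -0.002], "rotation": [0, 0, 0]},
    {"dp": [-0.031, 0.033, -0.002], "rotation": [0, 0, 0]},
    {"dp": [-0.031, 0.033, -0.002], "rotation": [0, 0, 0]},
    {"dp": [-0.031, 0.033, -0.002], "rotation": [0, 0, 0]},
    {"dp": [-0.031, 0.033, -0.002], "rotation": [0, 0, 0]}
  ],
  "grip": 0,
  "force": 10
}}

```text
t: 1.8
eef_pos: [0.3865, -0.2838, 0.2679]
ee_rot: [-3.141, 0.001, -2.75]
force: [0.2, 0.2, 0.4]
width: 0.0131
gripper_force: 0.0
```

Request:
{"name": "carry_out", "arguments": {
  "commands": [
    {"dp": [-0.031, 0.033, 0], "rotation": [0, 0, 0]},
    {"dp": [-0.031, 0.033, 0], "rotation": [0, 0, 0]},
    {"dp": [-0.031, 0.033, 0], "rotation": [0, 0, 0]},
    {"dp": [-0.031, 0.033, 0], "rotation": [0, 0, 0]},
    {"dp": [-0.031, 0.033, 0], "rotation": [0, 0, 0]},
    {"dp": [-0.031, 0.033, 0], "rotation": [0, 0, 0]},
    {"dp": [-0.031, 0.033, 0], "rotation": [0, 0, 0]},
    {"dp": [-0.031, 0.033, 0], "rotation": [0, 0, 0]}
  ]
}}

```text
t: 2.8
eef_pos: [0.5149, 0.0551, 0.2679]
ee_rot: [-3.142, 0.001, -2.75]
force: [1.4, -0.5, -0.2]
width: 0.0006
gripper_force: 0.0
```

Request:
{"name": "carry_out", "arguments": {
  "commands": [
    {"dp": [0, 0, 0], "rotation": [0, 0, -10]},
    {"dp": [0, 0, 0], "rotation": [0, 0, -10]},
    {"dp": [0, 0, 0], "rotation": [0, 0, -10]},
    {"dp": [0, 0, 0], "rotation": [0, 0, -10]},
    {"dp": [0, 0, 0], "rotation": [0, 0, -10]},
    {"dp": [0, 0, 0], "rotation": [0, 0, -10]},
    {"dp": [0, 0, 0], "rotation": [0, 0, -10]},
    {"dp": [0, 0, 0], "rotation": [0, 0, -10]}
  ]
}}

```text
t: 3.8
eef_pos: [0.5145, 0.0535, 0.2677]
ee_rot: [-3.141, 0.0, -1.348]
force: [0.0, -0.2, 0.7]
width: 0.0004
gripper_force: 0.0
```

Run:
```python
from h import *
st=readout.get_state();print(st['t'],st['eef_pos'],np.degrees(st['ee_rot']),st['q'],st['force'])
im,d=vision.grab_frame('wrist');save('w1',im,s=1.2);np.save('w1_d',d)
P=cloud('wrist',d,st);z=P[...,2]
for nm,c in(('A',(.562,.176)),('B',(.543,.3005))):
    m=(d>0)&(np.hypot(P[...,0]-c[0],P[...,1]-c[1])<.035)
    for lo,hi in((.098,.115),(.07,.084)):
        q=P[m&(z>lo)&(z<hi)]
        if len(q)>20: print(nm,lo,len(q),cv2.minAreaRect(q[:,:2].astype(np.float32)),np.percentile(q[:,2],[50,95]))
for r in vision.trace('carrier_1','wrist'): print(r['score'],r['position'])
```

```text
3.8 [0.51448842 0.05354165 0.26771095] [-1.79983784e+02  5.18975572e-03 -7.72246207e+01] [ 4.83548692e-01  8.65017543e-02 -3.06159681e-01 -1.58072142e-05
 -1.17783808e+00 -2.60570222e-01] [ 0.03190756 -0.20857685  0.67651971]
0.89 [181.7, 106.6]
0.8 [233.8, 83.2]
0.66 [215.6, 204.8]
```

View pics/w1.png

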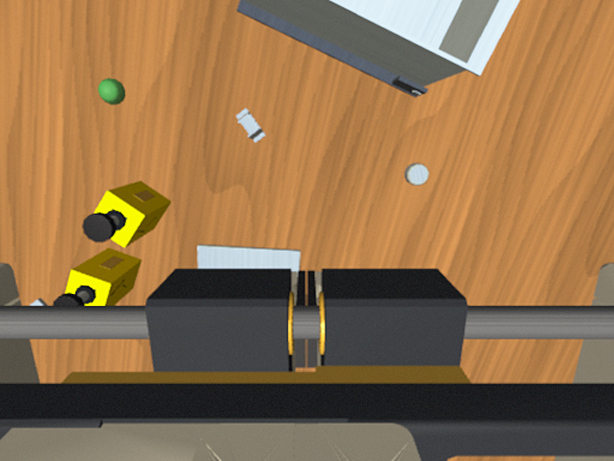

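```bash
python3 -c "
import cv2;a=cv2.imread('pics/scene0.png')[240:520,370:670];cv2.imwrite('pics/crop1.png',cv2.resize(a,None,fx=2,fy=2))"
```

```text
(no output)
```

View pics/crop1.png

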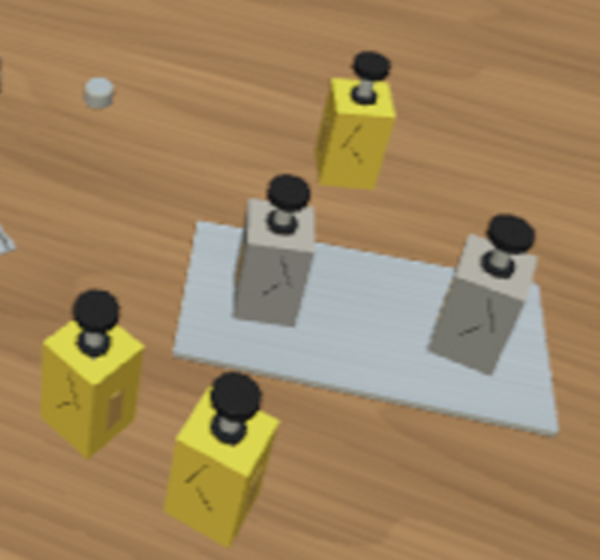

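Request:
{"name": "carry_out", "arguments": {
  "commands": [
    {"dp": [-0.0271, -0.0185, 0], "rotation": [0, 0, 0]},
    {"dp": [-0.0271, -0.0185, 0], "rotation": [0, 0, 0]},
    {"dp": [-0.0271, -0.0185, 0], "rotation": [0, 0, 0]},
    {"dp": [-0.0271, -0.0185, 0], "rotation": [0, 0, 0]},
    {"dp": [0, 0, 0.03], "rotation": [0, 0, 0]},
    {"dp": [0, 0, 0.03], "rotation": [0, 0, 0]},
    {"dp": [0, 0, 0.03], "rotation": [0, 0, 0]},
    {"dp": [0, 0, 0.02], "rotation": [0, 0, 0]}
  ]
}}

```text
t: 4.9
eef_pos: [0.5629, 0.1751, 0.1561]
ee_rot: [3.14, -0.0, -1.358]
force: [0.1, -0.1, -0.7]
width: 0.0002
gripper_force: 0.0
```

Run:
```python
from h import *
st=readout.get_state();print(st['t'],st['eef_pos'],st['force'])
im,d=vision.grab_frame('scene');save('s2',im,(150,280,290,460),4)
```

```text
4.9 [0.56292335 0.1751147  0.15608402] [ 0.1327675  -0.13233985 -0.68939433]
```

View pics/s2.png

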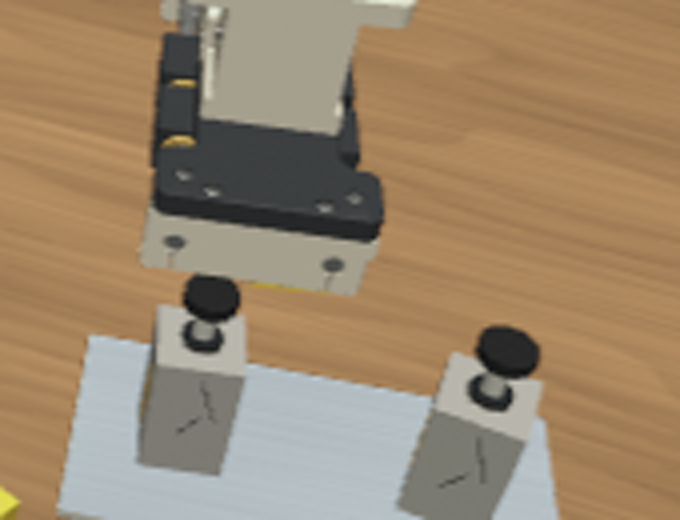

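Run:
```python
from h import *
f,cx,cy,T=cam('scene')
for p in([.5629,.1751,.131],[.5629,.1751,.1095],[.543,.3005,.1095]):
    q=T[:3,:3].T@(np.array(p)-T[:3,3]);u=f*q[0]/q[2]+cx;v=f*q[1]/q[2]+cy;print((u-290)*4,(v-150)*4)
```

```text
221.0998823761779 251.20191827960446
212.86409417611935 286.7726780362667
510.1686850087344 341.42444802369255
```

The crop confirms that the two grey blocks on the plate are the ones meant, and the projected cap centre (213,287) agrees with the cap seen at (211,295). Now I'll press A gently.

Request:
{"name": "carry_out", "arguments": {
  "commands": [
    {"dp": [0, 0, 0.01], "rotation": [0, 0, 0]},
    {"dp": [0, 0, 0.008], "rotation": [0, 0, 0]},
    {"dp": [0, 0, 0.001], "rotation": [0, 0, 0]},
    {"dp": [0, 0, 0.001], "rotation": [0, 0, 0]},
    {"dp": [0, 0, 0.001], "rotation": [0, 0, 0]},
    {"dp": [0, 0, 0], "rotation": [0, 0, 0]}
  ]
}}

```text
t: 5.7
eef_pos: [0.5635, 0.1754, 0.1368]
ee_rot: [-3.141, 0.0, -1.354]
force: [-0.4, 0.3, -0.1]
width: 0.0006
gripper_force: 0.0
```

Request:
{"name": "carry_out", "arguments": {
  "commands": [
    {"dp": [0, 0, 0.001], "rotation": [0, 0, 0]},
    {"dp": [0, 0, 0.001], "rotation": [0, 0, 0]},
    {"dp": [0, 0, 0], "rotation": [0, 0, 0]}
  ]
}}

```text
t: 6.08
eef_pos: [0.5633, 0.1753, 0.1344]
ee_rot: [3.141, -0.0, -1.354]
force: [0.6, -0.3, -0.3]
width: 0.0006
gripper_force: 0.0
```

Request:
{"name": "carry_out", "arguments": {
  "commands": [
    {"dp": [0, 0, 0.001], "rotation": [0, 0, 0]},
    {"dp": [0, 0, 0.001], "rotation": [0, 0, 0]},
    {"dp": [0, 0, 0], "rotation": [0, 0, 0]}
  ]
}}

```text
t: 6.45
eef_pos: [0.5635, 0.1754, 0.1326]
ee_rot: [-3.141, -0.0, -1.353]
force: [-0.4, -0.7, 1.8]
width: 0.0002
gripper_force: 0.9
```

Request:
{"name": "carry_out", "arguments": {
  "commands": [
    {"dp": [0, 0, 0.001], "rotation": [0, 0, 0]},
    {"dp": [0, 0, 0.001], "rotation": [0, 0, 0]},
    {"dp": [0, 0, 0], "rotation": [0, 0, 0]}
  ]
}}

```text
t: 6.82
eef_pos: [0.5635, 0.1754, 0.1305]
ee_rot: [-3.142, 0.0, -1.354]
force: [0.3, 0.3, 2.2]
width: 0.0003
gripper_force: 0.8
```

Request:
{"name": "carry_out", "arguments": {
  "commands": [
    {"dp": [0, 0, 0.001], "rotation": [0, 0, 0]},
    {"dp": [0, 0, 0.001], "rotation": [0, 0, 0]},
    {"dp": [0, 0, 0], "rotation": [0, 0, 0]}
  ]
}}

```text
t: 7.2
eef_pos: [0.5635, 0.1754, 0.1285]
ee_rot: [-3.142, 0.0, -1.354]
force: [-0.5, -0.4, 1.9]
width: 0.0007
gripper_force: 0.8
```

Request:
{"name": "carry_out", "arguments": {
  "commands": [
    {"dp": [0, 0, 0.001], "rotation": [0, 0, 0]},
    {"dp": [0, 0, 0.001], "rotation": [0, 0, 0]},
    {"dp": [0, 0, 0], "rotation": [0, 0, 0]}
  ]
}}

```text
t: 7.58
eef_pos: [0.5635, 0.1754, 0.1266]
ee_rot: [-3.142, -0.0, -1.353]
force: [-0.1, 0.8, 3.1]
width: 0.0003
gripper_force: 1.4
```

Request:
{"name": "carry_out", "arguments": {
  "commands": [
    {"dp": [0, 0, 0.001], "rotation": [0, 0, 0]},
    {"dp": [0, 0, 0.001], "rotation": [0, 0, 0]},
    {"dp": [0, 0, 0], "rotation": [0, 0, 0]}
  ]
}}

```text
t: 7.95
eef_pos: [0.5636, 0.1754, 0.1251]
ee_rot: [-3.141, 0.0, -1.353]
force: [-1.1, -1.0, 6.6]
width: 0.0007
gripper_force: 3.3
```

Request:
{"name": "carry_out", "arguments": {
  "commands": [
    {"dp": [0, 0, 0.001], "rotation": [0, 0, 0]},
    {"dp": [0, 0, 0], "rotation": [0, 0, 0]}
  ]
}}

```text
t: 8.2
eef_pos: [0.5638, 0.1754, 0.1244]
ee_rot: [-3.141, -0.0, -1.353]
force: [-1.9, -0.9, 8.7]
width: 0.0003
gripper_force: 4.3
```

Request:
{"name": "carry_out", "arguments": {
  "commands": [
    {"dp": [0, 0, 0.001], "rotation": [0, 0, 0]},
    {"dp": [0, 0, 0], "rotation": [0, 0, 0]}
  ]
}}

```text
t: 8.45
eef_pos: [0.5639, 0.1755, 0.1236]
ee_rot: [-3.14, 0.0, -1.353]
force: [-2.5, -0.5, 10.3]
width: 0.0003
gripper_force: 5.2
```

Resistance climbs from about 8 mm at 2–3 N/mm, so A is jammed and I stop there. Next I'll press B.

Request:
{"name": "carry_out", "arguments": {
  "commands": [
    {"dp": [0, 0, -0.015], "rotation": [0, 0, 0]},
    {"dp": [0, 0, -0.015], "rotation": [0, 0, 0]},
    {"dp": [-0.0316, -0.0018, 0], "rotation": [0, 0, 0]},
    {"dp": [-0.0316, -0.0018, 0], "rotation": [0, 0, 0]},
    {"dp": [-0.0316, -0.0018, 0], "rotation": [0, 0, 0]},
    {"dp": [-0.0316, -0.0018, 0], "rotation": [0, 0, 0]},
    {"dp": [0, 0, 0.01], "rotation": [0, 0, 0]},
    {"dp": [0, 0, 0.005], "rotation": [0, 0, 0]}
  ]
}}

```text
t: 9.45
eef_pos: [0.5428, 0.2999, 0.137]
ee_rot: [3.141, -0.0, -1.353]
force: [0.4, 0.9, -0.6]
width: 0.0006
gripper_force: 0.0
```

Request:
{"name": "carry_out", "arguments": {
  "commands": [
    {"dp": [0, 0, 0.001], "rotation": [0, 0, 0]},
    {"dp": [0, 0, 0.001], "rotation": [0, 0, 0]},
    {"dp": [0, 0, 0.001], "rotation": [0, 0, 0]},
    {"dp": [0, 0, 0.001], "rotation": [0, 0, 0]},
    {"dp": [0, 0, 0], "rotation": [0, 0, 0]}
  ]
}}

```text
t: 10.07
eef_pos: [0.5434, 0.3002, 0.1338]
ee_rot: [-3.141, -0.0, -1.354]
force: [0.5, -0.0, 1.9]
width: 0.0003
gripper_force: 0.9
```

Request:
{"name": "carry_out", "arguments": {
  "commands": [
    {"dp": [0, 0, 0.001], "rotation": [0, 0, 0]},
    {"dp": [0, 0, 0.001], "rotation": [0, 0, 0]},
    {"dp": [0, 0, 0.001], "rotation": [0, 0, 0]},
    {"dp": [0, 0, 0], "rotation": [0, 0, 0]}
  ]
}}

```text
t: 10.58
eef_pos: [0.5432, 0.3003, 0.1304]
ee_rot: [3.142, -0.0, -1.353]
force: [0.2, -1.5, 2.0]
width: 0.0005
gripper_force: 0.8
```

Request:
{"name": "carry_out", "arguments": {
  "commands": [
    {"dp": [0, 0, 0.001], "rotation": [0, 0, 0]},
    {"dp": [0, 0, 0.001], "rotation": [0, 0, 0]},
    {"dp": [0, 0, 0], "rotation": [0, 0, 0]}
  ]
}}

```text
t: 10.95
eef_pos: [0.5432, 0.3003, 0.1284]
ee_rot: [3.141, -0.0, -1.354]
force: [0.9, -0.7, 1.0]
width: 0.0005
gripper_force: 0.8
```

Request:
{"name": "carry_out", "arguments": {
  "commands": [
    {"dp": [0, 0, 0.001], "rotation": [0, 0, 0]},
    {"dp": [0, 0, 0.001], "rotation": [0, 0, 0]},
    {"dp": [0, 0, 0.001], "rotation": [0, 0, 0]},
    {"dp": [0, 0, 0], "rotation": [0, 0, 0]}
  ]
}}

```text
t: 11.45
eef_pos: [0.5431, 0.3003, 0.1254]
ee_rot: [3.141, -0.0, -1.354]
force: [0.7, -1.9, 1.1]
width: 0.0003
gripper_force: 0.8
```

Request:
{"name": "carry_out", "arguments": {
  "commands": [
    {"dp": [0, 0, 0.001], "rotation": [0, 0, 0]},
    {"dp": [0, 0, 0.001], "rotation": [0, 0, 0]},
    {"dp": [0, 0, 0], "rotation": [0, 0, 0]}
  ]
}}

```text
t: 11.82
eef_pos: [0.5432, 0.3003, 0.1234]
ee_rot: [3.141, -0.0, -1.354]
force: [0.8, -0.3, 1.1]
width: 0.0004
gripper_force: 0.8
```

Request:
{"name": "carry_out", "arguments": {
  "commands": [
    {"dp": [0, 0, 0.001], "rotation": [0, 0, 0]},
    {"dp": [0, 0, 0.001], "rotation": [0, 0, 0]},
    {"dp": [0, 0, 0], "rotation": [0, 0, 0]}
  ]
}}

```text
t: 12.2
eef_pos: [0.5432, 0.3003, 0.1214]
ee_rot: [3.141, -0.0, -1.354]
force: [0.2, -0.9, 0.9]
width: 0.0002
gripper_force: 0.8
```

Request:
{"name": "carry_out", "arguments": {
  "commands": [
    {"dp": [0, 0, 0.001], "rotation": [0, 0, 0]},
    {"dp": [0, 0, 0.001], "rotation": [0, 0, 0]},
    {"dp": [0, 0, 0.001], "rotation": [0, 0, 0]},
    {"dp": [0, 0, 0], "rotation": [0, 0, 0]}
  ]
}}

```text
t: 12.7
eef_pos: [0.5432, 0.3003, 0.1184]
ee_rot: [3.141, -0.0, -1.354]
force: [0.5, -1.7, 0.8]
width: 0.0006
gripper_force: 0.8
```

Request:
{"name": "carry_out", "arguments": {
  "commands": [
    {"dp": [0, 0, 0.001], "rotation": [0, 0, 0]},
    {"dp": [0, 0, 0.001], "rotation": [0, 0, 0]},
    {"dp": [0, 0, 0], "rotation": [0, 0, 0]}
  ]
}}

```text
t: 13.08
eef_pos: [0.5431, 0.3003, 0.1164]
ee_rot: [3.141, -0.0, -1.354]
force: [0.9, -1.7, 1.2]
width: 0.0005
gripper_force: 0.8
```

Request:
{"name": "carry_out", "arguments": {
  "commands": [
    {"dp": [0, 0, 0.001], "rotation": [0, 0, 0]},
    {"dp": [0, 0, 0], "rotation": [0, 0, 0]}
  ]
}}

```text
t: 13.32
eef_pos: [0.5432, 0.3003, 0.1155]
ee_rot: [3.141, -0.0, -1.354]
force: [1.7, -0.6, 2.2]
width: 0.0004
gripper_force: 0.9
```

Request:
{"name": "carry_out", "arguments": {
  "commands": [
    {"dp": [0, 0, 0.001], "rotation": [0, 0, 0]},
    {"dp": [0, 0, 0], "rotation": [0, 0, 0]}
  ]
}}

```text
t: 13.58
eef_pos: [0.5433, 0.3003, 0.1147]
ee_rot: [-3.141, -0.0, -1.353]
force: [1.2, -2.2, 3.3]
width: 0.0005
gripper_force: 1.8
```

Request:
{"name": "carry_out", "arguments": {
  "commands": [
    {"dp": [0, 0, 0.001], "rotation": [0, 0, 0]},
    {"dp": [0, 0, 0], "rotation": [0, 0, 0]}
  ]
}}

```text
t: 13.82
eef_pos: [0.5434, 0.3003, 0.1141]
ee_rot: [-3.141, -0.0, -1.353]
force: [0.3, -2.4, 6.0]
width: 0.0003
gripper_force: 3.5
```

Request:
{"name": "carry_out", "arguments": {
  "commands": [
    {"dp": [0, 0, 0.0005], "rotation": [0, 0, 0]},
    {"dp": [0, 0, 0], "rotation": [0, 0, 0]}
  ]
}}

```text
t: 14.08
eef_pos: [0.5435, 0.3003, 0.1139]
ee_rot: [-3.141, 0.0, -1.353]
force: [-1.4, -2.1, 8.1]
width: 0.0004
gripper_force: 4.2
```

B went evenly all the way: the cap top is at about 0.089 m under load, 20 mm of travel, with a hard stop. Now I'll grasp A.

Request:
{"name": "carry_out", "arguments": {
  "commands": [
    {"dp": [0, 0, -0.01], "rotation": [0, 0, 0]},
    {"dp": [0, 0, -0.02], "rotation": [0, 0, 0]},
    {"dp": [0, 0, -0.02], "rotation": [0, 0, 0]},
    {"dp": [0.0316, 0.0018, 0], "rotation": [0, 0, 0]},
    {"dp": [0.0316, 0.0018, 0], "rotation": [0, 0, 0]},
    {"dp": [0.0316, 0.0018, 0], "rotation": [0, 0, 0]},
    {"dp": [0.0316, 0.0018, 0], "rotation": [0, 0, 0]},
    {"dp": [0, 0, 0], "rotation": [0, 0, 0]}
  ]
}}

```text
t: 15.08
eef_pos: [0.5632, 0.1738, 0.1631]
ee_rot: [3.141, 0.0, -1.356]
force: [0.4, 0.1, 0.0]
width: 0.0001
gripper_force: 0.0
```

Request:
{"name": "carry_out", "arguments": {
  "commands": [
    {"dp": [0, 0, 0], "rotation": [0, 0, 0]},
    {"dp": [0, 0, 0], "rotation": [0, 0, 0]},
    {"dp": [0, 0, 0], "rotation": [0, 0, 0]},
    {"dp": [0, 0, 0], "rotation": [0, 0, 0]},
    {"dp": [0, 0, 0], "rotation": [0, 0, 0]},
    {"dp": [0, 0, 0], "rotation": [0, 0, 0]}
  ],
  "grip": 0.0876,
  "force": 20
}}

```text
t: 15.82
eef_pos: [0.5634, 0.1754, 0.163]
ee_rot: [3.142, 0.0, -1.353]
force: [0.5, 0.4, 1.4]
width: 0.0548
gripper_force: 0.0
```

Run:
```python
from h import *
st=readout.get_state();print(st['t'],st['eef_pos'],st['force'],st['width'])
for n in('scene','top'):
    im,d=vision.grab_frame(n);P=cloud(n,d);z=P[...,2]
    for nm,c in(('A',(.5635,.1755)),('B',(.5435,.3005))):
        m=(d>0)&(np.hypot(P[...,0]-c[0],P[...,1]-c[1])<.035)
        for lo,hi in((.084,.115),(.07,.082)):
            q=P[m&(z>lo)&(z<hi)]
            if len(q)>20: print(n,nm,lo,len(q),cv2.minAreaRect(q[:,:2].astype(np.float32)),np.percentile(q[:,2],[50,95]))
```

```text
15.825 [0.56338002 0.17544167 0.16304484] [0.52578711 0.3578998  1.38801163] 0.054751022951164414
scene A 0.084 104 ((0.5683997869491577, 0.1726970374584198), (0.025889011099934578, 0.01769191212952137), 75.0909194946289) [0.09935325 0.10107716]
scene A 0.07 308 ((0.5629354119300842, 0.17373862862586975), (0.04287470877170563, 0.039484746754169464), 13.443212509155273) [0.07644814 0.08085185]
scene B 0.084 144 ((0.5446677207946777, 0.29887399077415466), (0.02534010075032711, 0.02366493083536625), 9.208054542541504) [0.08821263 0.08942791]
scene B 0.07 303 ((0.5443426370620728, 0.29960718750953674), (0.0400935597717762, 0.043096259236335754), 85.42876434326172) [0.0762023  0.07799019]
top A 0.084 44 ((0.5600666403770447, 0.1787276715040207), (0.013908984139561653, 0.02582893706858158), 16.364154815673828) [0.10145578 0.10406181]
top A 0.07 40 ((0.5687866806983948, 0.17843225598335266), (0.023995548486709595, 0.040120504796504974), 14.463653564453125) [0.07801365 0.08147556]
top B 0.084 134 ((0.5425085425376892, 0.3018590211868286), (0.025352055206894875, 0.02449476532638073), 88.8924331665039) [0.09002288 0.0931443 ]
top B 0.07 264 ((0.5422312021255493, 0.3021845817565918), (0.04151615872979164, 0.03980172425508499), 84.9208755493164) [0.07816057 0.08079325]
```

Request:
{"name": "carry_out", "arguments": {
  "commands": [
    {"dp": [0, 0, 0], "rotation": [0, 0, 0]},
    {"dp": [0, 0, 0], "rotation": [0, 0, 0]},
    {"dp": [0, 0, 0], "rotation": [0, 0, 0]},
    {"dp": [0, 0, 0.02], "rotation": [0, 0, 0]},
    {"dp": [0, 0, 0.025], "rotation": [0, 0, 0]},
    {"dp": [0, 0, 0.025], "rotation": [0, 0, 0]},
    {"dp": [0, 0, 0.02], "rotation": [0, 0, 0]},
    {"dp": [0, 0, 0.004], "rotation": [0, 0, 0]}
  ]
}}

```text
t: 16.92
eef_pos: [0.5627, 0.1748, 0.0678]
ee_rot: [3.139, -0.001, -1.354]
force: [-1.6, -0.4, -0.1]
width: 0.0875
gripper_force: 0.0
```

Request:
{"name": "carry_out", "arguments": {
  "commands": [
    {"dp": [0, 0, 0], "rotation": [0, 0, 0]},
    {"dp": [0, 0, 0], "rotation": [0, 0, 0]},
    {"dp": [0, 0, 0], "rotation": [0, 0, 0]},
    {"dp": [0, 0, 0], "rotation": [0, 0, 0]},
    {"dp": [0, 0, 0], "rotation": [0, 0, 0]},
    {"dp": [0, 0, 0], "rotation": [0, 0, 0]},
    {"dp": [0, 0, 0], "rotation": [0, 0, 0]},
    {"dp": [0, 0, 0], "rotation": [0, 0, 0]}
  ],
  "grip": 0.02,
  "force": 20
}}

```text
t: 17.92
eef_pos: [0.5632, 0.1753, 0.0692]
ee_rot: [3.141, -0.0, -1.354]
force: [-3.0, -0.2, 3.5]
width: 0.0402
gripper_force: 19.9
```

Request:
{"name": "carry_out", "arguments": {
  "commands": [
    {"dp": [0, 0, -0.01], "rotation": [0, 0, 0]},
    {"dp": [0, 0, -0.03], "rotation": [0, 0, 0]},
    {"dp": [0, 0, -0.04], "rotation": [0, 0, 0]},
    {"dp": [0, 0, -0.04], "rotation": [0, 0, 0]},
    {"dp": [0, 0, -0.03], "rotation": [0, 0, 0]},
    {"dp": [0, 0, 0], "rotation": [0, 0, 0]}
  ]
}}

```text
t: 18.68
eef_pos: [0.5647, 0.176, 0.222]
ee_rot: [-3.136, 0.002, -1.353]
force: [-0.2, -0.4, -2.9]
width: 0.0398
gripper_force: 19.9
```

Request:
{"name": "carry_out", "arguments": {
  "commands": [
    {"dp": [0.02, 0.008, 0], "rotation": [0, 0, 0]},
    {"dp": [0.04, 0.016, 0], "rotation": [0, 0, 0]},
    {"dp": [0.04, 0.016, 0], "rotation": [0, 0, 0]},
    {"dp": [0.04, 0.016, 0], "rotation": [0, 0, 0]},
    {"dp": [0.04, 0.016, 0], "rotation": [0, 0, 0]},
    {"dp": [0.04, 0.016, 0], "rotation": [0, 0, 0]},
    {"dp": [0.04, 0.016, 0], "rotation": [0, 0, 0]},
    {"dp": [0.04, 0.016, 0], "rotation": [0, 0, 0]}
  ]
}}

```text
t: 19.68
eef_pos: [0.5092, -0.1453, 0.2176]
ee_rot: [3.139, 0.001, -1.354]
force: [-0.1, 0.7, -3.3]
width: 0.0401
gripper_force: 19.9
```

Request:
{"name": "carry_out", "arguments": {
  "commands": [
    {"dp": [0.035, 0.015, 0], "rotation": [0, 0, 0]},
    {"dp": [0.03, 0.012, 0], "rotation": [0, 0, 0]},
    {"dp": [0, 0, 0], "rotation": [0, 0, 8]},
    {"dp": [0, 0, 0], "rotation": [0, 0, 8]},
    {"dp": [0, 0, 0], "rotation": [0, 0, 7.5]},
    {"dp": [0, 0, 0], "rotation": [0, 0, 0]},
    {"dp": [0, 0, 0], "rotation": [0, 0, 0]}
  ]
}}

```text
t: 20.55
eef_pos: [0.4979, -0.2129, 0.2183]
ee_rot: [3.14, -0.0, -1.761]
force: [0.7, 0.3, -2.8]
width: 0.0398
gripper_force: 19.9
```

Run:
```python
from h import *
st=readout.get_state();print(st['t'],st['eef_pos'],np.degrees(st['ee_rot']),st['force'],st['width'],st['gripper_force'])
im,d=vision.grab_frame('scene');save('s3',im,s=1.5)
```

```text
20.55 [ 0.49791817 -0.21292221  0.21830107] [ 1.79923395e+02 -3.19799934e-03 -1.00905381e+02] [ 0.72744631  0.34142125 -2.77756421] 0.03979677249556647 19.88993525505066
```

View pics/s3.png

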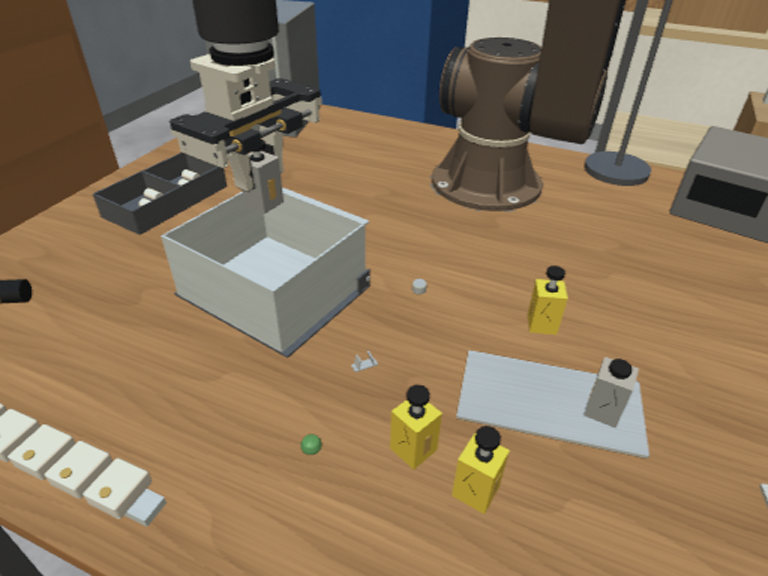

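Carrier A is held at about (263,180) over the bin, and B stands on the plate at (612,390) with its plunger home. I'll lower into the bin, keeping the gripper's body above the rim.

Request:
{"name": "carry_out", "arguments": {
  "commands": [
    {"dp": [0, 0, 0.02], "rotation": [0, 0, 0]},
    {"dp": [0, 0, 0.03], "rotation": [0, 0, 0]},
    {"dp": [0, 0, 0.03], "rotation": [0, 0, 0]},
    {"dp": [0, 0, 0.03], "rotation": [0, 0, 0]},
    {"dp": [0, 0, 0.02], "rotation": [0, 0, 0]},
    {"dp": [0, 0, 0.006], "rotation": [0, 0, 0]},
    {"dp": [0, 0, 0], "rotation": [0, 0, 0]},
    {"dp": [0, 0, 0], "rotation": [0, 0, 0]}
  ]
}}

```text
t: 21.6
eef_pos: [0.4993, -0.2128, 0.084]
ee_rot: [-3.14, 0.0, -1.763]
force: [0.2, 0.1, -3.4]
width: 0.0397
gripper_force: 19.9
```

Request:
{"name": "carry_out", "arguments": {
  "commands": [
    {"dp": [0, 0, 0], "rotation": [0, 0, 0]},
    {"dp": [0, 0, 0], "rotation": [0, 0, 0]},
    {"dp": [0, 0, 0], "rotation": [0, 0, 0]},
    {"dp": [0, 0, 0], "rotation": [0, 0, 0]},
    {"dp": [0, 0, 0], "rotation": [0, 0, 0]},
    {"dp": [0, 0, 0], "rotation": [0, 0, 0]},
    {"dp": [0, 0, 0], "rotation": [0, 0, 0]}
  ],
  "grip": 0.0876
}}

```text
t: 22.48
eef_pos: [0.4985, -0.2128, 0.083]
ee_rot: [3.142, -0.0, -1.764]
force: [1.0, 0.1, -0.3]
width: 0.0875
gripper_force: 0.0
```

Request:
{"name": "carry_out", "arguments": {
  "commands": [
    {"dp": [0, 0, -0.02], "rotation": [0, 0, 0]},
    {"dp": [0, 0, -0.04], "rotation": [0, 0, 0]},
    {"dp": [0, 0, -0.04], "rotation": [0, 0, 0]},
    {"dp": [0, 0, -0.04], "rotation": [0, 0, 0]},
    {"dp": [0, 0, -0.04], "rotation": [0, 0, 0]},
    {"dp": [0, 0, 0], "rotation": [0, 0, 0]},
    {"dp": [0, 0, 0], "rotation": [0, 0, 0]}
  ]
}}

```text
t: 23.35
eef_pos: [0.4982, -0.2126, 0.2627]
ee_rot: [3.141, 0.0, -1.764]
force: [0.8, 0.4, -0.9]
width: 0.0876
gripper_force: 0.0
```

Run:
```python
from h import *
st=readout.get_state();print(st['t'],st['eef_pos'],st['force'],st['width'])
im,d=vision.grab_frame('scene');save('s4',im,s=1.5)
P=cloud('scene',d);z=P[...,2]
m=(d>0)&(np.hypot(P[...,0]-.5435,P[...,1]-.3005)<.035)
q=P[m&(z>.084)];print(np.percentile(q[:,2],[50,95]))
```

```text
23.35 [ 0.49821152 -0.21257853  0.2626972 ] [ 0.82424731  0.37430743 -0.88688613] 0.08761270145287318
[0.08815152 0.08961205]
```

View pics/s4.png

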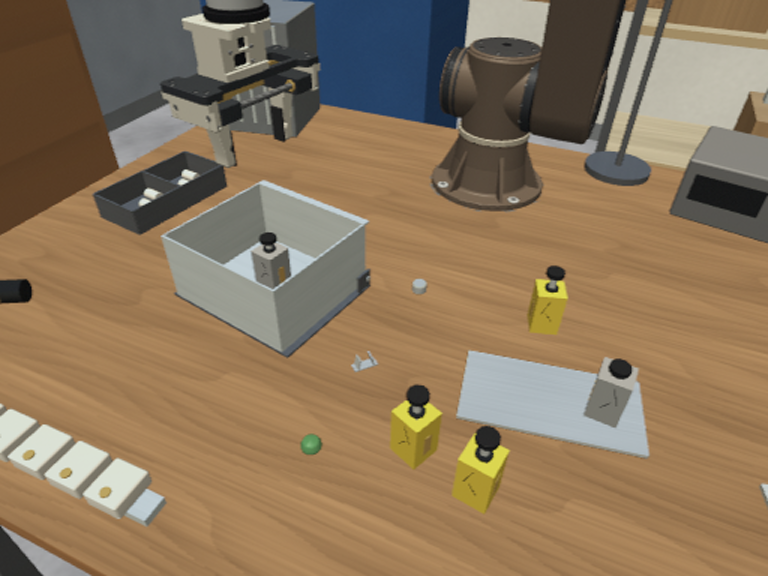

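The jammed carrier stands in the bin at (268,260). The sound one is on the plate at (612,390) with its plunger home, and the small parts haven't moved.

```bash
python3 -c "
from station import arm
print(arm.job_done())"
```

```text
the job is handed in; nothing more can be done
None
```

The jammed carrier (the one at the bin end of the plate) is in the scrap bin, the sound one stands on the plate with its plunger fully home, the small parts were not disturbed, and the job was handed in at about 23 s.

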